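Flip the tile frame's kickstand down and hold the frame upright

TASK

The tile frame is leaning forward on its rest with its kickstand folded up. With the frame still on the rest, flip the kickstand over the top and right down to its stop behind the frame; then take the frame by its round top bar, bring it upright and finish while still gripping it there, upright and still, so that neither the rest nor the kickstand carries it. Leave the dish, jar and bowl where they stand.

Things in the scene. Friction and masses are not known exactly. Their poses are not given: they have to be found in the camera images.
- top_bar (a point): Middle of the round wooden bar at the frame's top, 22 mm thick, 160 mm free between two 20 mm square stiles that end 10 mm above its centre. y along the bar, z up the frame, x out of the frame's back (away from the rest). The hinge line lies 210 mm below it along -z, parallel to the bar. Under the bar is an opening: the next cross rail's top edge is 46 mm below its centre.
- frame: The tile frame (200 mm wide, 20 mm thick, about 0.6 kg); origin on its hinge line, mid-width, 50 mm above the table; axes as top_bar. It starts leaning 0.50 rad to its front (its -x side, roughly towards the robot) on a steel rest rail, swings freely about the hinge, and when upright falls either way if let go.
- kickstand (a joint): Angle in rad about the frame's y axis: 0 = folded up on its stop (pointing up the frame, 0.12 rad to its front), grows as it swings back over the top, 2.75 = fully down on its stop behind the frame. No spring or latch: its weight keeps it folded until pushed past straight up; then it falls back by itself to the lower stop within 2 s.
- kick_pivot (a point): Kickstand's pivot, outside the stile on the frame's +y side: 122 mm from the frame's middle, 120 mm above the hinge along the frame. The kickstand turns about the frame's y axis here.
- kick_tip (a point): Centre of the kickstand's black rubber foot (ball 20 mm across) at the free end of a 12 mm steel rod, 148 mm from the pivot. Folded, it sticks up above the frame's top. When down, it meets the base board only if the frame goes 0.15 rad behind upright.
- stand: Fixed plywood base board 290 x 290 x 20 mm on the table; origin at its centre on the table, z up, x towards the frame's back, y along the hinge. The rest rail (16 mm bar) stands in front of the hinge, its top 115 mm above the table.
- heart_dish: Loose heart-shaped clay dish about 105 x 105 x 32 mm, origin at its underside; bystander.
- glaze_jar: Loose white jar, 60 mm diameter, 85 mm high, origin at its underside; bystander.
- slip_bowl: Loose white bowl, 80 mm diameter, 45 mm high, origin at its underside; bystander.

How it is judged (in metres and radians):
On the way, in this order (a step that is already met when the one before it is completed fails the run):
1. kickstand flipped right down to its stop while the frame still leans on the rest (value of joint kickstand above 2.6 rad and x of top_bar in the frame of stand below -0.085 m), for 0.2 s.
2. frame held upright (angle between frame's own z axis and vertical below 0.08 rad and contact force between the fingers and frame above 2 N), for 0.2 s.
At the end, for the whole second after the job is handed in: The program ends still gripping the frame: frame within 0.08 rad (4.6 degrees) of upright and still (under 0.1 rad/s), fingers pressing on it with over 2 N in all, kickstand down (over 2.6 rad) with the fingers not on it and neither it nor the frame bearing on the stand (all of step 2 and value of joint kickstand above 2.6 rad and angular speed of frame below 0.1 rad/s and contact force between the fingers and kickstand below 0.5 N and contact force between frame and stand below 0.5 N); the arm keeps its last pose, push and grip.
It fails at once if dish, jar or bowl moved more than 20 mm (distance of any of heart_dish, glaze_jar, slip_bowl from where it was at the start of the episode above 0.02 m).
It also fails if it takes over 40 s, if anything falls off the work surface, if the arm or the gripper's body presses on something with over 40 N, if the wrist force passes 120 N, or if a joint passes its speed limit or range.

ROBOT

A 7-joint arm with a two-finger parallel gripper is mounted at the origin on the work surface. World frame = base frame: x ahead of the robot, y to its left, z up, the work surface at z = 0. Lengths are in mm, angles in degrees, forces in N, time in s.
With the tool pointing down it reaches from about 400 to 900 mm from the base axis. Payload 5.6 kg.
Tool frame: the origin (TCP) lies midway between the tips of the shut fingers; the grasp point (between the pads) lies 19 mm behind it (grip_depth is the distance from the TCP to the grasp point, in mm); y points along the fingers, x is the direction in which the jaws open and shut, and the axes are right-handed (so a half turn about y gives the same grasp; the last joint's range is limited). The gripper opens to 92 mm and grips with 3 to 60 N. Pads are 20 mm wide; open, the fingers measure 128 mm over their backs; the gripper's body (75 mm by 189 mm) begins 69 mm behind the grasp point.
Start: joints at [-2.464, 26.786, -0.665, 91.828, 0.344, 61.387, -3.226], TCP at [650.008, -0.045, 183.292] pointing down, gripper open.
Joint ranges: [-144.91, 144.91], [-17.63, 115.5], [-89.93, 88.59], [15.96, 139.68], [-74.01, 254.01], [8.47, 105.57], [-167.45, 167.45]. Speed limits (degrees/s): [147.25, 147.25, 180, 180, 180, 180, 180].

INTERFACE

Orientations are given as [roll, pitch, yaw] about the fixed x, y, z axes, in that order (R = Rz(yaw) Ry(pitch) Rx(roll)).
In Python, from plant import * gives the robot as it stands.
- The arm moves only by the tool move_arm, never from a script. Its argument "deltas" is a list that holds one entry, the list of rows, each a list of 7 numbers: the shift along the tool's x, y, z in units of 0.5 m (1.0 is 0.5 m), then the turn, a rotation vector about the tool's x, y, z in units of pi/4 rad (1.0 is pi/4 rad), then the finger opening in mm, from 0 to 91.9. A call has 1 to 20 rows; each row is the pose to reach, as a shift and turn from the pose measured when the call began, along the tool's axes at that moment; what a row does not reach only later rows make up. A row lasts 1/8 s, in which the tool goes at most 62.5 mm and 10.7 degrees, less where a joint would pass 70% of its speed; a pose out of reach is approached as far as the arm can. A call with a number of a shift or a turn outside -1 to 1 is refused whole. A call with a gripper value outside its range is refused whole. The fingers move at their own pace and stop on an object; "newtons" is the grip in N (left out, the last holds). Time passes only in rows, so rows that repeat a pose let the fingers close. It gives the time, the measured TCP pose, the force and the opening at its end, in the units of the state.
- read_state(): the state, without advancing time (a new reading comes with each control period).
- capture(name): name is "scene" or "side" or "wrist"; returns a dict with "frame" (420x560x3 uint8, blue, green, red), "fovy" (degrees; the focal length in pixels is half the picture's height over the tangent of half this angle, whatever the lens; pixels are square), "cx", "cy" (the principal point, pixels), "dist_coeffs" ([k1, k2, p1, p2, k3] as OpenCV has them; the pictures are not rectified), "pose" (4x4, takes a point from camera to world coordinates). Camera axes: x right, y down, z forward; pixel columns grow to the right and rows downward; lengths in mm; the calibration is good to about 2 mm. A picture is of the moment at which its call begins. There is no depth.
- job_done(): hands the job in, once; it reports no verdict.
Trained networks look in a picture, given as the dict that the camera call returned (one of the last four; its "shot" number tells which), for a name from the list of things; names that differ only in an ending like _2 or _b are one class to them, and where a whole thing is asked for, a point or a joint stands for the part that bears it (a point fixed in the world has none). Each returns a list of dicts, best first, with "p" (0 to 1); they miss things now and then, are a little off and sometimes report something else, mostly with a low value. They report only what shows in the picture. A call takes as long as a camera call.
- boxes_of(thing, picture): "box" ([left, top, right, bottom] in pixels, round what is visible of it).
- cut_out(thing, picture): "pixels" (420x560 bool, what is visible of it) and "box" ([left, top, right, bottom] in pixels, round what is visible of it).
- landmark_of(thing, picture): "centre" ([column, row] in pixels: a listed point, or the origin of a listed thing).
The state is a dict: "time_s": time; "joints": joint angles; "dq": joint speeds; "effort": joint torques, N m; "position": TCP position; "eef_rot": TCP orientation; "contact_force": force on the tool from outside, world axes, zero at the start; "ft_torque": the same for the moment, N m; "opening": opening from 0.0 (shut) to 1.0 (fully open).
Only numpy, scipy, OpenCV 4.12 (cv2) and the standard library are available. Lean on these libraries where they do the work, as an engineer would, in place of code of your own. Each camera call takes 0.05 s, during which the arm holds its last target.

## Working session

There is one attempt and no reset: what is moved stays moved. The work goes in short steps, Python scripts to look and compute and a tool call to move; the robot and the scene stay as the last step left them, time stands still between calls to the robot, and variables do not carry over. Pictures are saved under pics/ and viewed, and the job is handed in when it is done.

Besides the shell and the picture viewer there is one more tool, called as a command line: name --argument value ..., lists and objects as JSON in quotes. move_arm: Moves the arm, as the interface text tells. Shifts and turns lie within -1 to 1; 1 stands for 0.5 m of shift or pi/4 rad of turn. Its arguments: {"type":"object","properties":{"deltas":{"type":"array"},"newtons":{"type":"number"}},"required":["deltas"]}

```bash
mkdir -p pics; ls
cat > h.py <<'E'
from plant import *
import numpy as np, cv2
from scipy.spatial.transform import Rotation as R
def K(p):
    f=p["frame"].shape[0]/2/np.tan(np.radians(p["fovy"])/2)
    return np.array([[f,0,p["cx"]],[0,f,p["cy"]],[0,0,1]])
def ray(p,uv):
    n=cv2.undistortPoints(np.array([[uv]],float),K(p),np.array(p["dist_coeffs"],float))[0,0]
    T=np.array(p["pose"]);d=T[:3,:3]@np.array([n[0],n[1],1]);return T[:3,3],d/np.linalg.norm(d)
def tri(obs):
    A=np.zeros((3,3));b=np.zeros(3);rs=[ray(p,u) for p,u in obs]
    for o,d in rs:
        M=np.eye(3)-np.outer(d,d);A+=M;b+=M@o
    x=np.linalg.solve(A,b)
    return x,[float(np.linalg.norm((np.eye(3)-np.outer(d,d))@(x-o))) for o,d in rs]
def proj(p,X):
    T=np.linalg.inv(np.array(p["pose"]));
    r,_=cv2.Rodrigues(T[:3,:3]);q,_=cv2.projectPoints(np.atleast_2d(np.array(X,float)),r,T[:3,3],K(p),np.array(p["dist_coeffs"],float));return q[:,0]
E
python3 - <<'E'
from h import *
s=read_state();print(s)
P={}
for n in["scene","side","wrist"]:
    p=capture(n);P[n]=p;cv2.imwrite(f"pics/{n}0.png",p["frame"]);print(n,np.array(p["pose"]).round(2).tolist(),p["fovy"])
    for t in["top_bar","kick_pivot","kick_tip","frame","stand","heart_dish","glaze_jar","slip_bowl"]:
        print(t,[(np.round(d["centre"],1).tolist(),round(d["p"],2)) for d in landmark_of(t,p)[:2]])
E
```

```text
pics
{'time_s': 0.0, 'joints': array([-2.46134378, 26.83563521, -0.66544678, 91.88009174,  0.34619391,
       61.38532664, -3.22606965]), 'dq': array([-0.04306356, -0.07023922, -0.10829213,  0.01013652,  0.02893079,
        0.05536638,  0.01982816]), 'effort': array([-3.39112758e-04, -5.20573139e+01, -1.31628491e-02, -2.43752271e+01,
       -5.67366311e-02,  1.73054746e-02,  1.50106093e-04]), 'position': array([ 6.49375425e+02, -1.06651676e-01,  1.82350525e+02]), 'eef_rot': array([-9.00087933e+01,  9.87272479e-02, -4.62438893e-03]), 'contact_force': array([ 0.14865473, -0.74702621, -0.19833355]), 'ft_torque': array([-0.00976747,  0.01952773, -0.01397791]), 'opening': 1.0022843836246842}
scene [[0.33, 0.6, -0.73, 1375.37], [0.94, -0.2, 0.27, -266.27], [0.02, -0.77, -0.63, 842.41], [0.0, 0.0, 0.0, 1.0]] 54.65203866492096
top_bar [([236.1, 171.2], 0.83), ([242.2, 242.4], 0.41)]
kick_pivot []
kick_tip []
frame [([242.5, 244.2], 0.89)]
stand [([241.8, 254.8], 0.89)]
heart_dish [([152.3, 252.1], 0.89)]
glaze_jar [([164.0, 278.4], 0.82)]
slip_bowl [([326.9, 252.2], 0.87), ([164.1, 282.7], 0.22)]
side [[-0.95, -0.18, 0.27, 298.91], [-0.33, 0.54, -0.77, 963.25], [-0.0, -0.82, -0.57, 876.65], [0.0, 0.0, 0.0, 1.0]] 46.13877700786516
top_bar [([341.8, 177.3], 0.9)]
kick_pivot [([311.1, 226.8], 0.87)]
kick_tip [([343.7, 195.4], 0.61)]
frame [([304.6, 226.4], 0.74)]
stand [([303.2, 238.9], 0.97)]
heart_dish [([354.8, 199.4], 0.79)]
glaze_jar [([314.7, 200.1], 0.69)]
slip_bowl [([248.9, 291.2], 0.69)]
wrist [[1.0, 0.0, 0.0, 650.19], [0.0, -0.96, -0.28, 76.55], [0.0, 0.28, -0.96, 385.82], [0.0, 0.0, 0.0, 1.0]] 64.30665153194951
top_bar []
kick_pivot [([125.4, 129.1], 0.97)]
kick_tip [([126.8, 129.3], 0.27)]
frame [([225.3, 240.7], 0.85)]
stand [([233.1, 231.2], 0.91)]
heart_dish [([170.8, 386.4], 0.91), ([130.2, 128.9], 0.16)]
glaze_jar [([252.9, 376.5], 0.81), ([227.8, 241.0], 0.59)]
slip_bowl [([290.9, 21.4], 0.6)]
```

View pics/scene0.png

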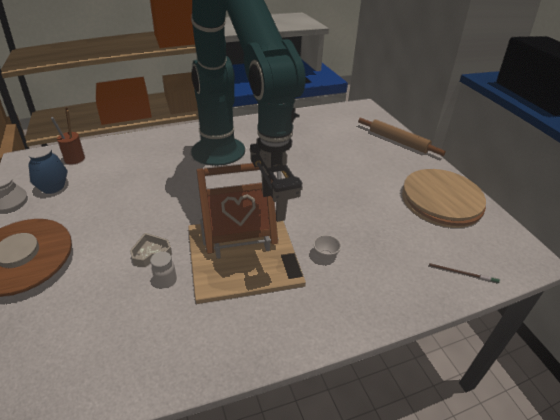

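View pics/side0.png

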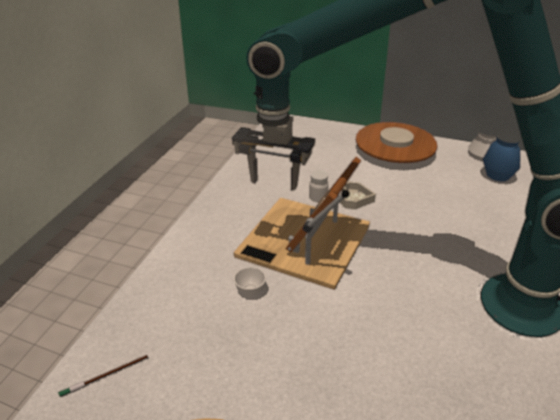

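View pics/wrist0.png

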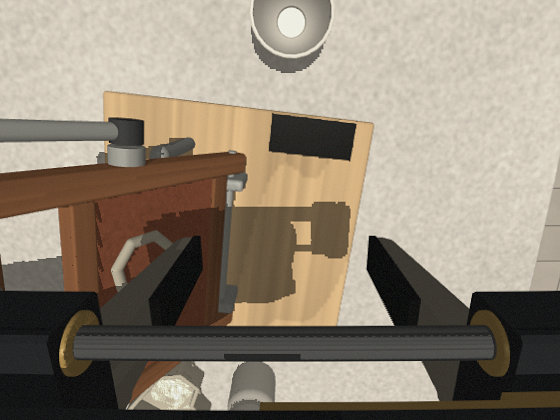

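```bash
cat > fit.py <<'E'
from h import *
from scipy.optimize import least_squares
import pickle
def model(q,k=0.0):
    x,y,yaw,hx,lean=q
    Rs=R.from_euler('z',yaw);Rf=Rs*R.from_euler('y',-lean)
    so=np.array([x,y,0]);fo=so+Rs.apply([hx,0,50])
    d=R.from_euler('y',-0.12+k).apply([0,0,148])
    pts=dict(stand=so,frame=fo,top_bar=fo+Rf.apply([0,0,210]),kick_pivot=fo+Rf.apply([0,122,120]),kick_tip=fo+Rf.apply(np.array([0,122,120])+d))
    for i,(a,b) in enumerate([(1,1),(1,-1),(-1,-1),(-1,1)]): pts["c%d"%i]=so+Rs.apply([145*a,145*b,20])
    return pts,Rs,Rf
E
python3 - <<'E'
from fit import *
P={n:capture(n) for n in["scene","side","wrist"]}
pickle.dump(P,open("P0.pkl","wb"))
obs=[("scene","top_bar",(236.1,171.2)),("scene","frame",(242.5,244.2)),("scene","stand",(241.8,254.8)),
("side","top_bar",(341.8,177.3)),("side","kick_pivot",(311.1,226.8)),("side","kick_tip",(345,194.5)),("side","frame",(304.6,226.4)),("side","stand",(303.2,238.9)),
("wrist","stand",(233.1,231.2)),("wrist","frame",(225.3,240.7)),("wrist","kick_pivot",(125.4,129.1)),("wrist","c0",(373,123)),("wrist","c3",(104,92))]
# determine approx yaw: +x stand direction in world
best=None
for yaw in (0,1.5,3,-1.5):
  def f(q):
    pts,_,_=model(q);r=[]
    for c,t,u in obs:
        if t in("c0","c1","c2","c3"): continue
        r+=list(proj(P[c],pts[t])[0]-u)
    return np.array(r+[q[3]/5,(q[4]-.5)/.02])
  s=least_squares(f,[600,0,yaw,0,.5],loss='soft_l1',x_scale=[100,100,1,10,.1])
  print(yaw,s.cost,s.x.round(3))
  if best is None or s.cost<best.cost:best=s
pts,Rs,Rf=model(best.x)
for c,t,u in obs: print(c,t,u,proj(P[c],pts[t])[0].round(1))
for t in pts: print(t,pts[t].round(1),[proj(P[c],pts[t])[0].round(0).tolist() for c in P])
pk=dict(q=best.x);pickle.dump(pk,open("q.pkl","wb"))
for t,uv in [("heart_dish",dict(scene=(152.3,252.1),side=(354.8,199.4),wrist=(170.8,386.4))),("glaze_jar",dict(scene=(164,278.4),side=(314.7,200.1),wrist=(252.9,376.5))),("slip_bowl",dict(scene=(326.9,252.2),side=(248.9,291.2)))]:
    print(t,tri([(P[c],u) for c,u in uv.items()]))
E
```

```text
0 15.766391572153758 [ 5.87713e+02 -6.55530e+01 -1.09000e-01 -1.01800e+00  5.01000e-01]
1.5 15.766391572344052 [ 5.87713e+02 -6.55530e+01 -1.09000e-01 -1.01800e+00  5.01000e-01]
3 15.766391572144704 [ 5.87713e+02 -6.55530e+01 -1.09000e-01 -1.01800e+00  5.01000e-01]
-1.5 15.76639157212392 [ 5.87713e+02 -6.55530e+01 -1.09000e-01 -1.01800e+00  5.01000e-01]
scene top_bar (236.1, 171.2) [234.1 168.6]
scene frame (242.5, 244.2) [242.5 243.8]
scene stand (241.8, 254.8) [243.1 256.6]
side top_bar (341.8, 177.3) [343.9 177.6]
side kick_pivot (311.1, 226.8) [307.6 226.2]
side kick_tip (345, 194.5) [345.5 192.8]
side frame (304.6, 226.4) [304.2 226.4]
side stand (303.2, 238.9) [303.4 240.4]
wrist stand (233.1, 231.2) [233.  226.7]
wrist frame (225.3, 240.7) [225.3 242.6]
wrist kick_pivot (125.4, 129.1) [125.5 129. ]
wrist c0 (373, 123) [375.2 120. ]
wrist c3 (104, 92) [101.7  89.5]
stand [587.7 -65.6   0. ] [[243.0, 257.0], [303.0, 240.0], [233.0, 227.0]]
frame [586.7 -65.4  50. ] [[242.0, 244.0], [304.0, 226.0], [225.0, 243.0]]
top_bar [486.4 -54.5 234.1] [[234.0, 169.0], [344.0, 178.0], [-10.0, 353.0]]
kick_pivot [542.6  62.1 155.2] [[281.0, 196.0], [308.0, 226.0], [126.0, 129.0]]
kick_tip [456.9  71.4 275.6] [[275.0, 143.0], [346.0, 193.0], [-272.0, 129.0]]
c0 [747.6  62.9  20. ] [[307.0, 282.0], [232.0, 251.0], [375.0, 120.0]]
c1 [ 716.1 -225.4   20. ] [[196.0, 300.0], [279.0, 196.0], [334.0, 347.0]]
c2 [ 427.9 -194.    20. ] [[188.0, 225.0], [369.0, 220.0], [111.0, 326.0]]
c3 [459.3  94.3  20. ] [[280.0, 213.0], [335.0, 284.0], [102.0, 90.0]]
heart_dish (array([ 490.62443285, -309.67967706,    1.40913771]), [1.3301232838273238, 2.658299610532338, 2.947588036639187])
glaze_jar (array([ 608.19114644, -287.83540551,   -1.82468583]), [8.229343996301766, 13.054752425502052, 4.9405519804710165])
slip_bowl (array([654.38305545, 169.30160733,   4.70701183]), [2.8093463853900142, 2.8093463853901532])
```

move_arm --deltas '[[[0,-0.12,0,0,0,0,0],[0,-0.24,0,0,0.05,0,0],[0,-0.32,0,0,0.1,0,0],[-0.12,-0.32,0.04,0,0.139,0,0],[-0.24,-0.32,0.08,0,0.139,0,0],[-0.36,-0.32,0.12,0,0.139,0,0],[-0.464,-0.32,0.152,0,0.139,0,0],[-0.464,-0.32,0.152,0,0.139,0,0],[-0.464,-0.32,0.152,0,0.139,0,0]]]' --newtons 20

```text
time_s: 2.62
position: [418.7, 75.7, 343.8]
eef_rot: [-90.0, -0.1, -6.3]
contact_force: [-0.1, -0.9, -0.2]
opening: 0.041
```

move_arm --deltas '[[[0,0.08,0,0,0,0,0],[0,0.16,0,0,0,0,0],[0,0.16,0,0,0,0,0]]]'

```text
time_s: 3.0
position: [418.0, 74.7, 261.4]
eef_rot: [-90.1, 0.3, -6.4]
contact_force: [-0.1, -0.0, -0.1]
opening: 0.002
```

Run:
```python
from h import *
a=capture("side");b=capture("wrist")
cv2.imwrite("pics/s1.png",np.hstack([cv2.resize(a["frame"][130:300,230:430],None,fx=2,fy=2),cv2.resize(b["frame"],(400,340))]))
print(read_state()["position"])
for t in("kick_tip","kick_pivot"):print(t,[(d["centre"],d["p"]) for d in landmark_of(t,a)[:2]],[(d["centre"],d["p"]) for d in landmark_of(t,b)[:2]])
```

```text
[420.14289682  75.52248908 264.56069431]
kick_tip [([344.0, 193.3], 0.71)] [([345.7, 242.5], 0.78)]
kick_pivot [([307.5, 229.8], 0.61)] [([415.1, 190.0], 0.57), ([421.0, 256.6], 0.16)]
```

View pics/s1.png

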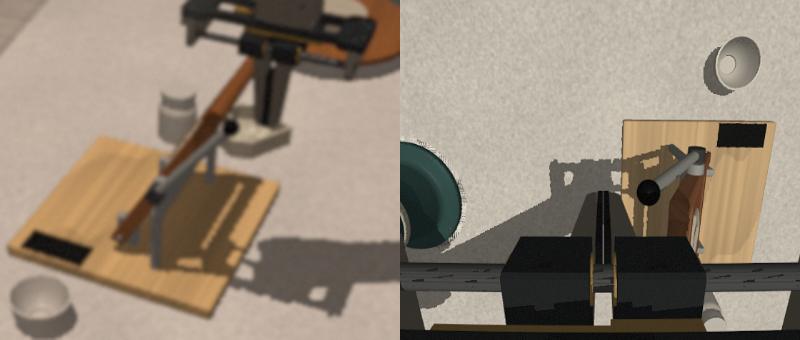

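move_arm --deltas '[[[0.03,0,0,0,0,0,0],[0.06,0,0,0,0,0,0],[0.09,0,0,0,0,0,0],[0.12,0,0,0,0,0,0],[0.15,0,0,0,0,0,0],[0.18,0,0,0,0,0,0],[0.21,0,0,0,0,0,0],[0.24,0,0,0,0,0,0],[0.26,0,0,0,0,0,0],[0.26,0,0,0,0,0,0]]]'

```text
time_s: 4.55
position: [549.6, 61.5, 265.5]
eef_rot: [-89.9, -0.2, -6.3]
contact_force: [0.5, 0.5, 1.3]
opening: 0.006
```

Run:
```python
from h import *
a=capture("side");b=capture("wrist")
cv2.imwrite("pics/s2.png",np.hstack([cv2.resize(a["frame"][130:300,230:430],None,fx=2,fy=2),cv2.resize(b["frame"],(400,340))]))
print(read_state()["position"])
for t in("kick_tip","kick_pivot"):print(t,[(d["centre"],d["p"]) for d in landmark_of(t,a)[:2]],[(d["centre"],d["p"]) for d in landmark_of(t,b)[:2]])
```

```text
[548.88540869  61.70784566 265.63480403]
kick_tip [([344.9, 193.9], 0.86)] [([135.4, 237.5], 0.6), ([271.6, 382.1], 0.6)]
kick_pivot [([308.7, 225.3], 0.91)] [([276.9, 191.6], 0.97)]
```

View pics/s2.png

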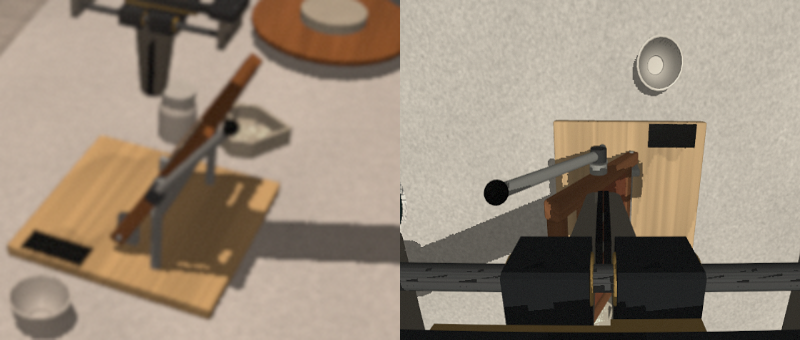

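Run:
```python
from fit import *
q=pickle.load(open("q.pkl","rb"))["q"];pts,_,_=model(q)
a=capture("side");b=capture("wrist");c=capture("scene")
cv2.imwrite("pics/w2.png",b["frame"]);cv2.imwrite("pics/c2.png",c["frame"][100:310,130:410].repeat(2,0).repeat(2,1))
tcp=read_state()["position"];print("tcp",tcp,proj(b,tcp),proj(a,tcp),proj(c,tcp))
for t in("kick_tip","kick_pivot","top_bar","frame","stand"):
    print(t,[p.round(0) for p in (proj(b,pts[t])[0],proj(a,pts[t])[0],proj(c,pts[t])[0])])
    for p in(b,a,c):print([(np.round(d["centre"],1),round(d["p"],2)) for d in landmark_of(t,p)[:2]])
print(b["pose"])
print(tri([(a,(344.9,193.9)),(b,(135.4,237.5))]))
```

```text
tcp [549.05781132  61.65732627 265.90294029] [[283.55204369 229.74537043]] [[306.34096743 186.78570523]] [[283.23069643 163.58299948]]
kick_tip [array([134., 236.]), array([346., 193.]), array([275., 143.])]
[(array([137.3, 237.8]), 0.93)]
[(array([344.4, 195.7]), 0.71), (array([317.6, 196.8]), 0.63)]
[(array([279.6, 144.6]), 0.84)]
kick_pivot [array([276., 189.]), array([308., 226.]), array([281., 196.])]
[(array([278.5, 190.9]), 0.69)]
[(array([310.7, 226.8]), 0.93)]
[(array([280.2, 195. ]), 0.7)]
top_bar [array([224., 353.]), array([344., 178.]), array([234., 169.])]
[]
[(array([344.2, 178.8]), 0.72)]
[(array([234.6, 168.6]), 0.88)]
frame [array([321., 258.]), array([304., 226.]), array([242., 244.])]
[(array([323.7, 259.7]), 0.57)]
[(array([307.1, 229.8]), 0.56)]
[(array([243.8, 242.3]), 0.81), (array([153.5, 253.8]), 0.5)]
stand [array([318., 243.]), array([303., 240.]), array([243., 257.])]
[(array([316.2, 245. ]), 0.64)]
[(array([306.2, 240.9]), 0.89)]
[(array([240.7, 257.7]), 0.62)]
[[ 9.94046058e-01 -1.06048264e-01 -2.50239841e-02  5.56759944e+02]
 [-1.08842895e-01 -9.55753444e-01 -2.73292111e-01  1.37665038e+02]
 [ 5.06539484e-03  2.74388628e-01 -9.61605544e-01  4.68541576e+02]
 [ 0.00000000e+00  0.00000000e+00  0.00000000e+00  1.00000000e+00]]
(array([457.24977162,  70.19210317, 272.78907468]), [1.3118658101498608, 1.3118658101498424])
```

View pics/w2.png

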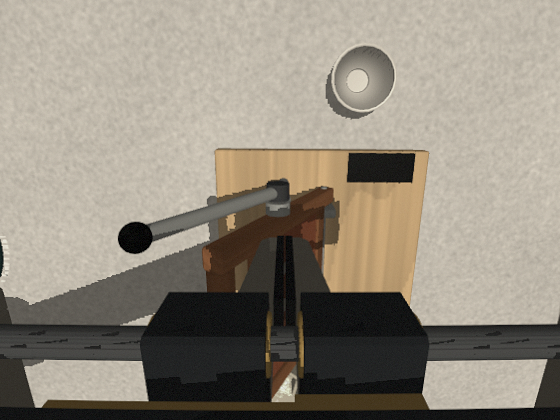

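View pics/c2.png

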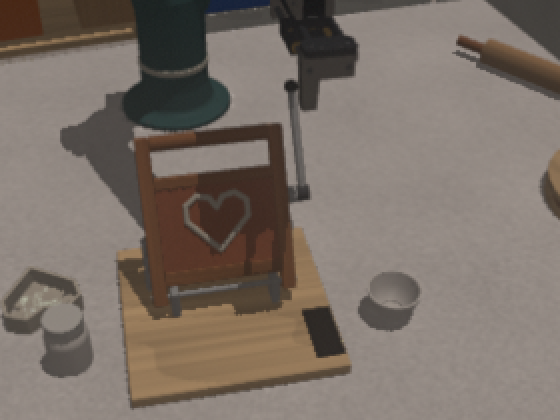

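Run:
```python
from fit import *
a=capture("side");c=capture("scene")
tcp=read_state()["position"];print(tcp)
ims=[]
for p in(a,c):
    u=proj(p,[tcp,tcp+[0,0,19],tcp+[0,0,40]]).round().astype(int);print(u.tolist())
    f=p["frame"].copy()
    x,y=u[0];s=8
    cr=cv2.resize(f[y-40:y+30,x-25:x+25],None,fx=s,fy=s,interpolation=cv2.INTER_NEAREST)
    for k in u: cv2.circle(cr,(int((k[0]-x+25.5)*s),int((k[1]-y+40.5)*s)),4,(0,0,255),-1)
    ims.append(cr)
cv2.imwrite("pics/z.png",np.hstack(ims))
```

```text
[549.20208741  61.58207224 265.70762998]
[[306, 187], [307, 180], [307, 172]]
[[283, 164], [283, 157], [284, 150]]
```

View pics/z.png

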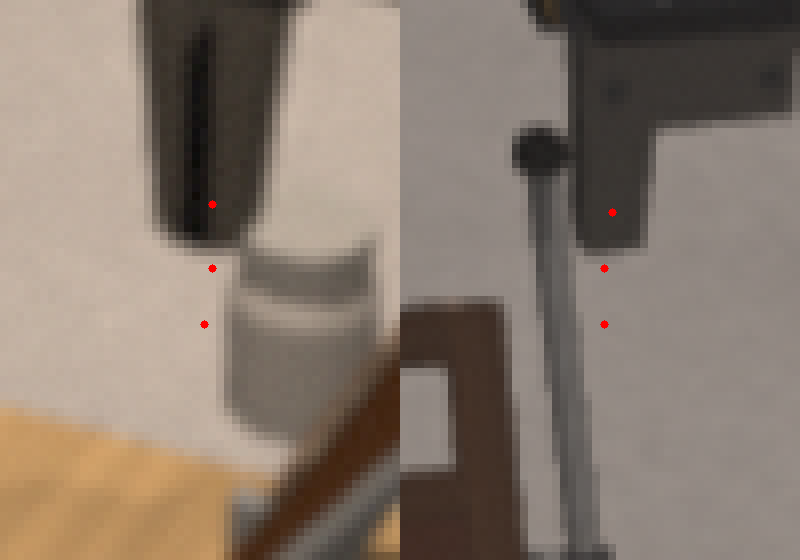

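Run:
```python
from fit import *
a=capture("side");c=capture("scene");b=capture("wrist")
tcp=read_state()["position"]
print(tri([(a,(305.5-1.5,187-10)),(c,(283.5,164-9.7))]))
for h in(0,10,20,27): print(h,proj(b,tcp+[0,0,h]))
```

```text
(array([552.86841075,  62.15864951, 293.81402606]), [2.9066249422499415, 2.9066249422500223])
0 [[283.42125814 229.72238892]]
10 [[283.46398642 235.45532911]]
20 [[283.51089929 241.74767227]]
27 [[283.54656763 246.53036707]]
```

move_arm --deltas '[[[0,-0.08,0,0,0,0,0],[-0.1,-0.08,0,0,0,0,0],[-0.2,-0.08,0,0,0,0,0],[-0.26,-0.08,0,0,0,0,0],[-0.26,-0.08,0,0,0,0,0],[-0.26,0.02,0,0,0,0,0],[-0.26,0.075,0,0,0,0,0],[-0.26,0.075,0,0,0,0,0]]]'

```text
time_s: 7.0
position: [419.7, 75.4, 226.1]
eef_rot: [-90.0, -0.0, -6.3]
contact_force: [0.2, -0.4, 0.4]
opening: 0.002
```

Run:
```python
from h import *
a=capture("side");b=capture("wrist")
cv2.imwrite("pics/s3.png",np.hstack([cv2.resize(a["frame"][130:300,230:430],None,fx=2,fy=2),cv2.resize(b["frame"],(400,340))]))
print(read_state()["position"])
```

```text
[421.33309037  75.95455744 228.42777839]
```

View pics/s3.png

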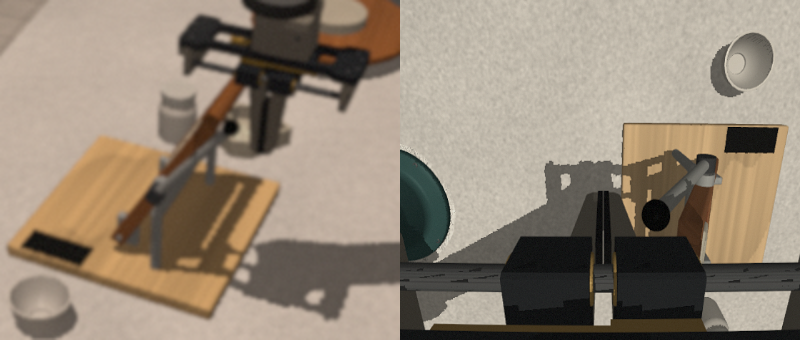

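move_arm --deltas '[[[0.03,-0.01,0,0,0,0,0],[0.06,-0.025,0,0,0,0,0],[0.09,-0.04,0,0,0,0,0],[0.12,-0.05,0,0,0,0,0],[0.15,-0.056,0,0,0,0,0],[0.18,-0.06,0,0,0,0,0],[0.21,-0.06,0,0,0,0,0],[0.24,-0.06,0,0,0,0,0],[0.26,-0.06,0,0,0,0,0],[0.26,-0.06,0,0,0,0,0]]]'

```text
time_s: 8.35
position: [550.8, 61.5, 258.7]
eef_rot: [-89.9, -0.2, -6.3]
contact_force: [-0.7, 0.1, -0.4]
opening: 0.003
```

Run:
```python
from h import *
a=capture("side");b=capture("wrist")
cv2.imwrite("pics/s4.png",np.hstack([cv2.resize(a["frame"][130:300,230:430],None,fx=2,fy=2),cv2.resize(b["frame"],(400,340))]))
print(read_state()["position"])
```

```text
[550.11474764  61.7017993  258.90631375]
```

View pics/s4.png

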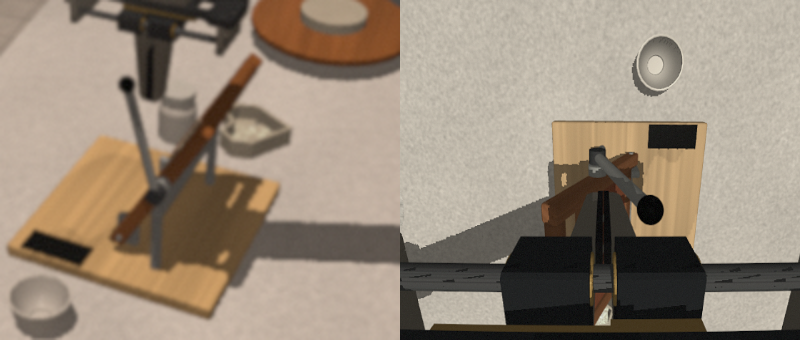

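move_arm --deltas '[[[0,-0.06,0,0,0,0,0],[0,-0.12,0,0,0,0,0],[-0.02,-0.12,-0.06,0,0,0,60],[-0.05,-0.12,-0.12,0,0,0,60],[-0.1,-0.12,-0.18,0,0,0,60],[-0.102,-0.12,-0.244,0,0,0,60],[-0.102,-0.12,-0.244,0,0,0,60],[-0.102,-0.12,-0.244,0,0,0,60],[-0.102,-0.12,-0.244,0,0,0,60]]]'

```text
time_s: 9.57
position: [485.9, -52.7, 318.4]
eef_rot: [-89.9, -0.2, -6.2]
contact_force: [0.4, 0.1, 0.5]
opening: 0.652
```

Run:
```python
from fit import *
a=capture("side");b=capture("wrist");c=capture("scene")
cv2.imwrite("pics/s5.png",np.hstack([cv2.resize(a["frame"][130:300,230:430],None,fx=2,fy=2),cv2.resize(b["frame"],(400,340))]))
cv2.imwrite("pics/c5.png",cv2.resize(c["frame"][80:310,150:400],None,fx=2.5,fy=2.5))
tcp=read_state()["position"];print(tcp,[proj(p,tcp).round(1) for p in(a,b,c)])
for t in("kick_tip","kick_pivot","top_bar"):
    for p in(b,a,c):print(t,[(np.round(d["centre"],1),round(d["p"],2)) for d in landmark_of(t,p)[:2]])
q=pickle.load(open("q.pkl","rb"))["q"];pts,_,_=model(q,2.75)
print([proj(p,pts["kick_tip"]).round(0) for p in(b,a,c)])
```

```text
[485.86609504 -53.2044986  318.35326599] [array([[346.5, 147.7]]), array([[283.4, 230.3]]), array([[233.2, 140.9]])]
kick_tip [(array([434. ,  70.4]), 0.82)]
kick_tip [(array([254.6, 227.4]), 0.54)]
kick_tip [(array([294.3, 247.9]), 0.68)]
kick_pivot []
kick_pivot []
kick_pivot [(array([278.2, 195.3]), 0.64)]
top_bar [(array([284.7, 200.7]), 0.67)]
top_bar [(array([345.4, 177.5]), 0.96)]
top_bar [(array([235.7, 170.7]), 0.92)]
[array([[418.,  71.]]), array([[262., 238.]]), array([[292., 247.]])]
```

View pics/s5.png

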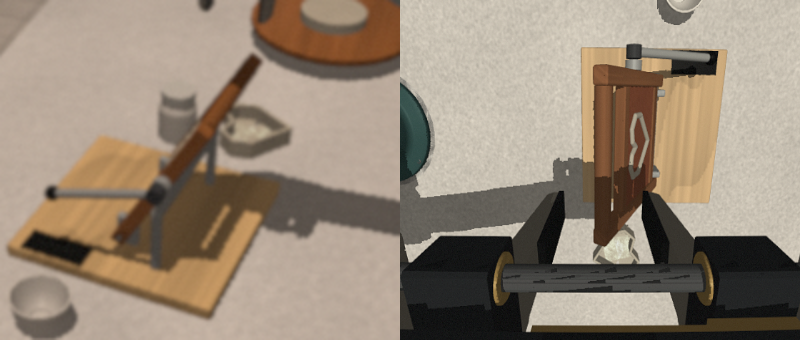

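View pics/c5.png

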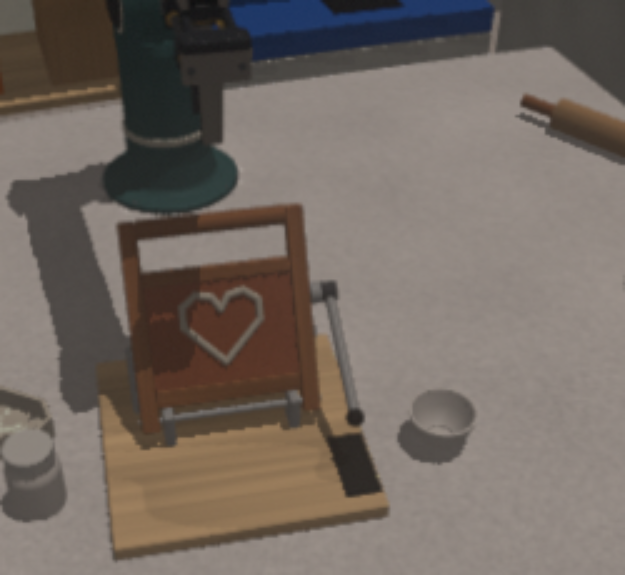

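move_arm --deltas '[[[0,0.07,0,0,0,0,60],[0,0.14,0,0,0,0,60],[0,0.19,0,0,0,0,60],[0,0.22,0,0,0,0,60],[0,0.24,0,0,0,0,60],[0,0.254,0,0,0,0,60],[0,0.254,0,0,0,0,60]]]'

```text
time_s: 11.05
position: [486.4, -53.9, 191.5]
eef_rot: [-89.9, -0.2, -6.3]
contact_force: [0.5, 0.4, 1.0]
opening: 0.655
```

```bash
cat > look.py <<'E'
from fit import *
import sys
n=sys.argv[1]
a=capture("side");b=capture("wrist");c=capture("scene")
A=cv2.resize(a["frame"][130:300,230:430],None,fx=2,fy=2)
cv2.imwrite(f"pics/s{n}.png",np.hstack([A,cv2.resize(b["frame"],(400,340))]))
cv2.imwrite(f"pics/c{n}.png",cv2.resize(c["frame"][100:310,150:400],None,fx=2.5,fy=2.5))
s=read_state();print({k:np.round(s[k],2).tolist() for k in("time_s","position","eef_rot","contact_force","ft_torque","opening","joints")})
for t in("kick_tip","kick_pivot","top_bar"):
    for m,p in zip("bac",(b,a,c)):print(t,m,[(np.round(d["centre"],1).tolist(),round(d["p"],2)) for d in landmark_of(t,p)[:2]])
q=pickle.load(open("q.pkl","rb"))["q"].copy()
if len(sys.argv)>2:q[4]=float(sys.argv[2])
pts,_,_=model(q,2.75)
for t in("kick_tip","kick_pivot","top_bar"):print("model",t,pts[t].round(1),[proj(p,pts[t]).round(0).tolist() for p in(b,a,c)])
E
python3 look.py 6
```

```text
{'time_s': 11.2, 'position': [486.76, -53.95, 192.09], 'eef_rot': [-89.91, -0.31, -6.31], 'contact_force': [-0.02, 0.55, 0.1], 'ft_torque': [-0.0, 0.03, 0.01], 'opening': 0.65, 'joints': [0.44, 10.45, 2.26, 113.64, -0.58, 55.6, -3.32]}
kick_tip b [([470.2, 58.7], 0.62)]
kick_tip a [([262.1, 237.1], 0.85)]
kick_tip c [([296.1, 248.1], 0.81)]
kick_pivot b [([473.9, 59.1], 0.75), ([349.9, 36.1], 0.65)]
kick_pivot a [([311.5, 229.6], 0.83)]
kick_pivot c [([284.8, 195.6], 0.64)]
top_bar b [([282.2, 260.3], 0.68)]
top_bar a [([346.1, 180.5], 0.97)]
top_bar c [([236.8, 170.1], 0.9)]
model kick_tip [667.4  48.5  76.9] [[[472.0, 55.0]], [[262.0, 238.0]], [[292.0, 247.0]]]
model kick_pivot [542.6  62.1 155.2] [[[348.0, 36.0]], [[308.0, 226.0]], [[281.0, 196.0]]]
model top_bar [486.4 -54.5 234.1] [[[283.0, 259.0]], [[344.0, 178.0]], [[234.0, 169.0]]]
```

View pics/s6.png

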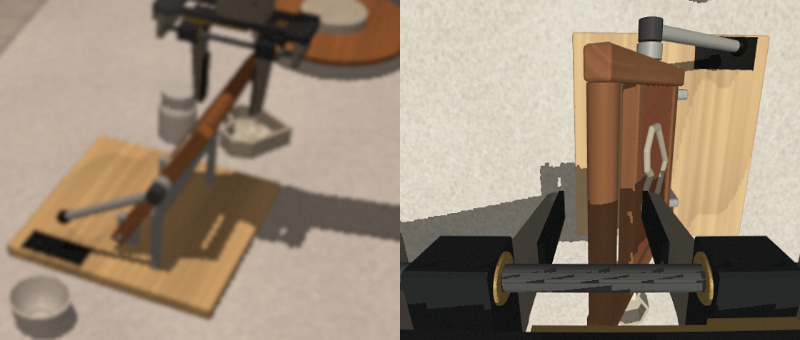

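View pics/c6.png

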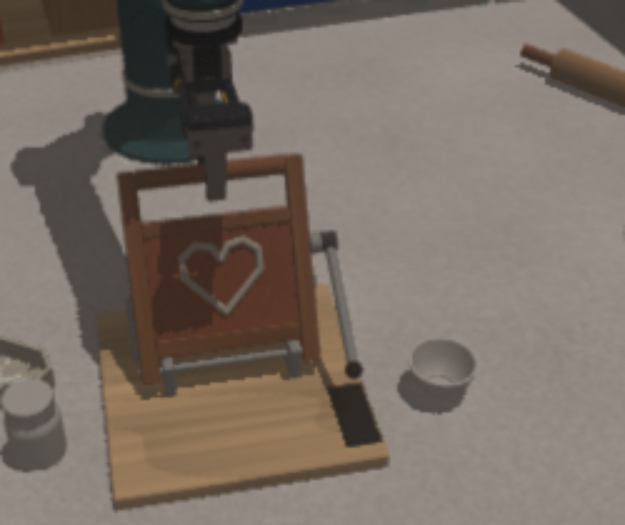

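move_arm --deltas '[[[0,0,0,0,0,0,10],[0,0,0,0,0,0,10],[0,0,0,0,0,0,10],[0,0,0,0,0,0,10],[0,0,0,0,0,0,10],[0,0,0,0,0,0,10]]]' --newtons 20

```text
time_s: 12.4
position: [486.1, -53.9, 191.5]
eef_rot: [-89.9, -0.2, -6.3]
contact_force: [-1.4, -0.8, -0.1]
opening: 0.233
```

```bash
python3 look.py 7 | head -1
```

```text
{'time_s': 12.55, 'position': [486.16, -53.92, 191.54], 'eef_rot': [-89.92, -0.23, -6.32], 'contact_force': [-0.66, 0.07, 1.35], 'ft_torque': [0.05, 0.24, -0.04], 'opening': 0.23, 'joints': [0.44, 10.47, 2.26, 113.69, -0.58, 55.61, -3.32]}
```

View pics/s7.png

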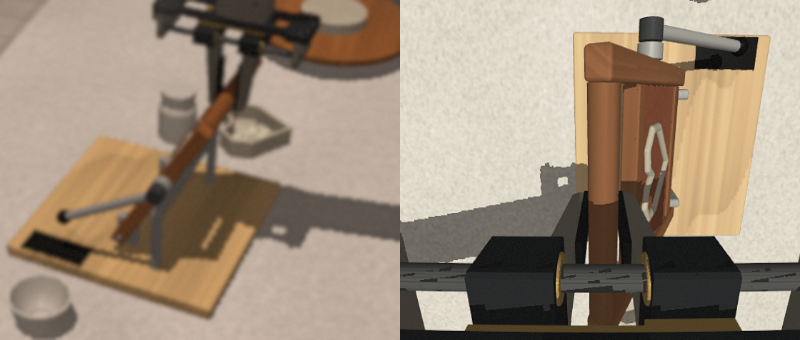

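move_arm --deltas '[[[0.01,-0.006,0,0,0,0,10],[0.022,-0.011,0,0,0,0,10],[0.036,-0.017,0,0,0,0,10],[0.05,-0.023,0,0,0,0,10],[0.064,-0.028,0,0,0,0,10],[0.078,-0.033,0,0,0,0,10],[0.092,-0.037,0,0,0,0,10],[0.106,-0.04,0,0,0,0,10]]]'

```text
time_s: 14.0
position: [539.4, -60.2, 211.8]
eef_rot: [-89.9, -0.3, -6.3]
contact_force: [-3.0, -2.6, 2.5]
opening: 0.23
```

```bash
python3 look.py 8 0.23
```

```text
{'time_s': 14.15, 'position': [539.41, -60.2, 211.79], 'eef_rot': [-89.94, -0.28, -6.33], 'contact_force': [-1.78, -1.33, 2.57], 'ft_torque': [-0.47, 0.81, -0.07], 'opening': 0.23, 'joints': [0.54, 14.5, 2.75, 105.65, -0.85, 59.59, -2.7]}
kick_tip b [([403.1, 63.8], 0.6)]
kick_tip a [([258.6, 244.5], 0.87), ([299.8, 219.0], 0.69)]
kick_tip c [([294.8, 256.7], 0.8)]
kick_pivot b [([314.4, 37.1], 0.65)]
kick_pivot a [([298.3, 221.5], 0.88)]
kick_pivot c [([283.4, 198.9], 0.81)]
top_bar b [([286.0, 261.3], 0.63)]
top_bar a []
top_bar c [([240.9, 175.7], 0.59), ([283.2, 201.3], 0.37)]
model kick_tip [672.1  48.   57.7] [[[402.0, 60.0]], [[260.0, 243.0]], [[292.0, 254.0]]]
model kick_pivot [572.7  58.8 166.8] [[[311.0, 38.0]], [[296.0, 219.0]], [[284.0, 199.0]]]
model top_bar [539.1 -60.3 254.5] [[[281.0, 259.0]], [[324.0, 166.0]], [[237.0, 173.0]]]
```

View pics/s8.png

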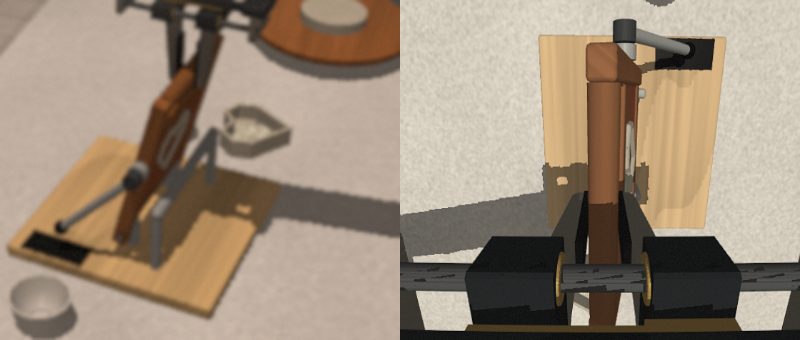

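move_arm --deltas '[[[0.012,-0.003,0,0,0,0,10],[0.026,-0.005,0,0,0,0,10],[0.04,-0.007,0,0,0,0,10],[0.054,-0.009,0,0,0,0,10],[0.068,-0.01,0,0,0,0,10],[0.08,-0.011,0,0,0,0,10],[0.09,-0.011,0,0,0,0,10],[0.094,-0.011,0,0,0,0,10],[0.094,-0.011,0,0,0,0,10],[0.094,-0.011,0,0,0,0,10]]]'

```text
time_s: 15.85
position: [585.3, -65.2, 217.3]
eef_rot: [-89.9, -0.2, -6.3]
contact_force: [-0.7, -1.8, -0.6]
opening: 0.232
```

```bash
python3 look.py 9 0.0
```

```text
{'time_s': 16.0, 'position': [585.28, -65.21, 217.27], 'eef_rot': [-89.94, -0.24, -6.32], 'contact_force': [-0.69, -1.87, -0.64], 'ft_torque': [-0.5, 0.52, -0.06], 'opening': 0.23, 'joints': [0.66, 18.78, 3.1, 99.07, -1.19, 61.94, -2.17]}
kick_tip b [([353.7, 63.5], 0.69)]
kick_tip a [([257.2, 248.9], 0.79)]
kick_tip c [([296.0, 260.0], 0.65)]
kick_pivot b [([285.6, 39.2], 0.92)]
kick_pivot a [([291.6, 216.8], 0.56)]
kick_pivot c [([286.8, 206.2], 0.76)]
top_bar b [([289.0, 264.2], 0.69)]
top_bar a [([303.7, 158.5], 0.93)]
top_bar c [([240.3, 182.6], 0.75)]
model kick_tip [672.   48.   40.9] [[[352.0, 62.0]], [[260.0, 248.0]], [[291.0, 258.0]]]
model kick_pivot [599.9  55.8 170. ] [[[285.0, 38.0]], [[286.0, 215.0]], [[287.0, 205.0]]]
model top_bar [586.7 -65.4 260. ] [[[286.0, 259.0]], [[306.0, 160.0]], [[240.0, 182.0]]]
```

View pics/s9.png

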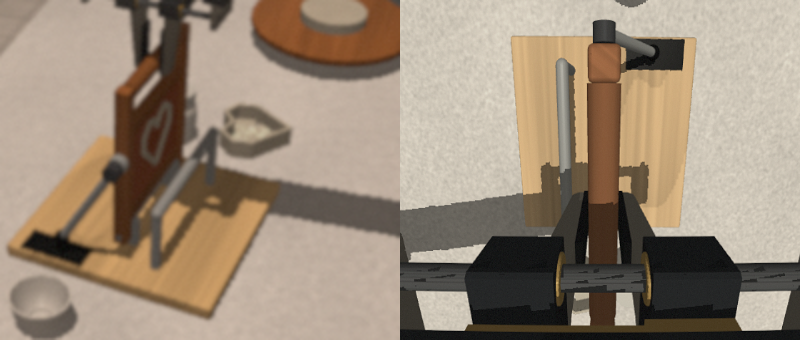

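View pics/c9.png

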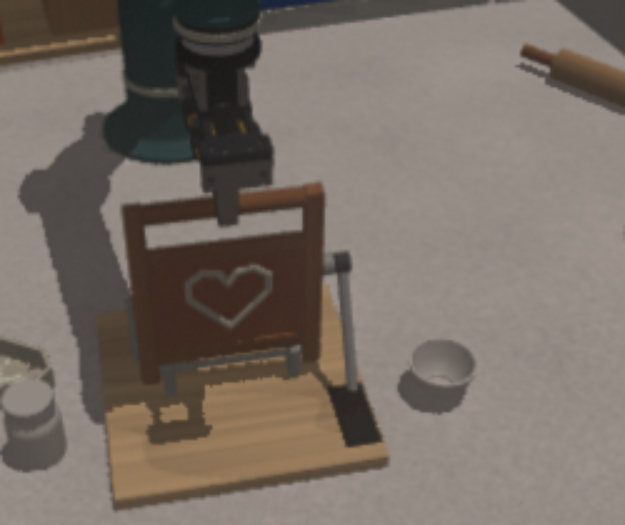

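Run:
```python
from fit import *
q0=pickle.load(open("q.pkl","rb"))["q"]
a=capture("side");b=capture("wrist");c=capture("scene");P=dict(a=a,b=b,c=c)
o=[(m,t,landmark_of(t,P[m])) for m in P for t in("kick_tip","kick_pivot","top_bar")]
o=[(m,t,d[0]["centre"]) for m,t,d in o if d]
def f(v):
    q=q0.copy();q[4]=v[0];p,_,_=model(q,v[1])
    return np.concatenate([proj(P[m],p[t])[0]-u for m,t,u in o])
s=least_squares(f,[0,2.75],loss='soft_l1');print(s.x,s.cost)
J=s.jac;print(np.sqrt(np.diag(np.linalg.inv(J.T@J)))*2)
```

```text
[0.00371585 2.74212153] 23.463543259375648
[0.0046692  0.01431357]
```

move_arm --deltas '[[[0,0,0,0,0,0,10],[0,0,0,0,0,0,10],[0,0,0,0,0,0,10],[0,0,0,0,0,0,10]]]'

```text
time_s: 17.55
position: [585.3, -65.2, 217.3]
eef_rot: [-89.9, -0.2, -6.3]
contact_force: [-2.0, -2.2, -0.5]
opening: 0.232
```

Camera fit: lean 0.004 rad and kickstand 2.74 rad. The arm is still and the bar is gripped, so I'm handing in.

```bash
python3 -c "
from plant import *
print(job_done())"
```

```text
the job is handed in; nothing more can be done
None
```

I flipped the kickstand over the top to its rear stop while the frame leaned on the rest. Then I gripped the round top bar, swung the frame upright and handed the job in still holding it. No verdict was reported.

**Last checks:**
- **Frame and kickstand:** a fit to all three cameras gave a lean of 0.004 rad and the kickstand at 2.74 rad. Its foot is about 11 mm clear of the base board, by the model.
- **Grip:** the fingers are stopped on the bar at 21 mm opening, with a 20 N grip commanded. The arm was steady, with about 3 N of outside force at the wrist.
- **Dish, jar and bowl:** they looked untouched in the pictures and I never moved the arm near them, but I did not measure their positions again at the end.
- **Time:** the robot clock was about 17.6 s at hand-in.

**What disagreed:** the pictures showed the fingertips about 28 mm higher than the reported TCP position. Because of this the first kickstand sweep passed over the foot without touching it. I allowed for the offset in the second sweep and in the grasp, and both worked.

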